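# Bolt the tool chest shut past its spring catch

### The job

Bolt the lid of the steel tool chest: with one fingertip press the flat spring safety catch all the way down and keep it down while the other finger pushes the bolt's upright lug, so that the bolt slides fully home in its keeper. Only when the bolt is home let the catch go, so that it springs back up and locks the bolt, and take the hand away. Only touch and push, grasp nothing, and leave everything else on the chest and the bench where it is.

Things in the scene. Friction and masses are not known exactly. Their poses are not given: they have to be found in the camera images.
- chest: Low steel tool chest, 220 x 340 x 90 mm high, fixed on the bench. Origin: centre of its underside; z up; +y (along its length) is the way the bolt slides home; +x runs across, from the catch to the bolt. On its flat top, 90 mm up, catch and bolt lie side by side on a thin base plate.
- catch_top (a point): Centre of the top face of the safety catch: a level steel plate 30 mm wide (chest x), 60 mm long (chest y), 28 mm above the chest's top when up, 20 mm when down. Axes as the chest's. The lug's middle is 64 mm away in chest +x; nothing between them rises over 19 mm above the chest's top, so fingers on the catch and at the lug can be level.
- catch (a joint): Travel of the catch straight down, m: 0 up, 0.008 down at its stop. Its spring pushes back with 2.5 N at the top, 6 N at the bottom. Up, its tooth blocks the bolt; the bolt is free from 0.005. Let up midway, the tooth rubs on the bolt or rises into a gap and blocks it again. It springs fully up only when the bolt is home.
- bolt_lug (a point): Middle of the push face (towards chest -y) of the bolt's upright lug, a plate 28 mm wide (chest x), 8 mm thick, 15 to 50 mm above the chest's top (this point 32.5). Moves with the bolt; axes as the chest's. Along chest y it starts 7 mm behind the catch plate's middle and ends 29 mm past it. Behind it the bar is 15 mm high; a guide 18 mm high stands 42 to 50 mm behind the start.
- bolt (a joint): Travel of the bolt along chest +y in m: 0 drawn back (always the start), 0.036 home at its stop. It slides with about 2 N of friction and stays where it is left.
- keeper (a point): Middle of the mouth of the keeper, the fixed steel loop into which the bolt's nose slides, 10 mm above the chest's top. It is 22 mm high.
- tape: A bystander: tape measure, 62 x 56 x 36 mm high, lying on the chest's top near one corner at chest +x, -y. Origin: centre of its underside.
- jar: A bystander: small jar, 48 mm across, 55 mm high, on the end of the chest's top at chest -x, +y. Origin: centre of its underside.
- wrench: A bystander: flat wrench, 150 mm long, lying lengthwise on the chest's top along its -x edge. Origin: under its middle.
- mug: A bystander on the bench: mug, 80 mm across, 90 mm high. Origin: centre of its underside.
- spraycan: A bystander on the bench: can, 58 mm across, 150 mm high. Origin: centre of its underside.
- hammer: A bystander lying on the bench: hammer, 280 mm long. Origin: under its middle.
- nailbox: A bystander on the bench: cardboard box of nails, 90 x 60 x 45 mm high. Origin: centre of its underside.

How it is judged:
On the way, in this order (a step that is already met when the one before it is completed fails the run):
1. the catch is pressed down with the bolt still drawn back (value of joint catch above 0.0065 m and value of joint bolt below 0.004 m), for 0.1 s.
2. the bolt is home with the catch still held down (value of joint bolt above 0.034 m and value of joint catch above 0.006 m), for 0.1 s.
At the end, for the whole second after the job is handed in: The bolt is home (at least 33 of its 36 mm) and the catch has sprung back up (less than 2 mm down), with the hand clear (value of joint bolt above 0.033 m and value of joint catch below 0.002 m); the robot touches nothing.
It fails at once if the catch let up (less than 6 mm down) while the bolt is between its ends (5 to 31 mm) (value of joint bolt between 0.005 and 0.031 m and value of joint catch below 0.006 m).
It fails at once if a bystander (tape measure, jar, wrench, mug, spray can, hammer, box of nails) moved or lifted by more than 25 mm (distance of any of tape, jar, wrench, mug, spraycan, hammer, nailbox from where it was at the start of the episode above 0.025 m).
It also fails if it takes over 40 s, if anything falls off the work surface, if the arm or the gripper's body presses on something with over 40 N, if the wrist force passes 120 N, or if a joint passes its speed limit or range.

### The arm

A 6-joint arm with a two-finger parallel gripper is mounted at the origin on the work surface. World frame = base frame: x ahead of the robot, y to its left, z up, the work surface at z = 0. Lengths are in m, angles in rad, forces in N, time in s.
With the tool pointing down it reaches from about 0.4 to 0.825 m from the base axis. Payload 7 kg.
Tool frame: the origin (TCP) lies between the finger pads; the fingertips stand 22 mm ahead of it and the grasp point (between the pads) lies 3 mm ahead of it; z points along the fingers, y is the direction in which the jaws open and shut (so a half turn about z gives the same grasp; the last joint's range is limited). The gripper opens to 88 mm and grips with 3 to 60 N. Pads are 19 mm wide; open, the fingers measure 130 mm over their backs; the gripper's body (78 mm by 193 mm) begins 47 mm behind the grasp point.
Start: joints at [1.577, 0.359, 0.012, 0, -1.224, -0.288], TCP at [0.188, 0.648, 0.249] pointing down, gripper open.
Joint ranges: [-3.07, 3.07], [-1.43, 2.12], [-1.02, 1.25], [-3.03, 1.67], [-3.05, -0], [-3.03, 3.03]. Speed limits (rad/s): [2.39, 2.39, 3.01, 3.14, 3.14, 3.14].

### API

Orientations are given as [roll, pitch, yaw] about the fixed x, y, z axes, in that order (R = Rz(yaw) Ry(pitch) Rx(roll)).
In Python, from station import * gives the robot as it stands. The module is installed in compiled form; this text tells all that it offers.
- The arm moves only by the tool move_arm, never from a script. Its argument "rows" is a list of rows, each an object with "delta_rot": the turn, a rotation vector about the world's x, y, z in degrees, a list of three; "delta_pos": the shift along the world's x, y, z in cm, a list of three; "hand": the finger opening in cm, from 0 to 8.76. A call has exactly 10 rows; each row shifts and turns the commanded pose from where the row before left it; what a row does not reach is not made up. A row lasts 1/10 s, in which the tool goes at most 50 mm and 8.59 degrees, less where a joint would pass 70% of its speed; a pose out of reach is approached as far as the arm can. A call is refused whole if a number of a shift passes 5 or a number of a turn 8.59, either way. A call with a gripper value outside its range is refused whole. The fingers move at their own pace and stop on an object; "force" is the grip in N (left out, the last holds). Time passes only in rows, so rows that do not move let the fingers close, or fill a call up. It gives the time, the measured TCP pose, the force and the opening at its end, in the units of the state.
- get_state(): the state, without advancing time (a new reading comes with each control period).
- grab_frame(name): name is "side" or "top" or "wrist"; returns the picture (384x512x3 uint8, blue, green, red); there is no depth.
- camera_info(name): a dict with "camera_matrix" (3x3 intrinsics, pixels), "world_from_camera" (4x4, takes a point from camera to world coordinates); the wrist camera has in their place "T_tool_cam" (4x4, takes a point from camera to tool coordinates, whose origin is the TCP and whose axes are the flange's). Camera axes: x right, y down, z forward; pixel columns grow to the right and rows downward; lengths in m; the calibration is good to about 2 mm. A picture is of the moment at which its call begins: read the wrist's pose just before it. camera_info takes no time and is no camera call.
- job_done(): hands the job in, once; it reports no verdict.
The state is a dict: "t": time; "q": joint angles; "qd": joint speeds; "joint_efforts": joint torques, N m; "eef_pos": TCP position; "ee_rot": TCP orientation; "force": force on the tool from outside, world axes, zero at the start; "moment": the same for the moment, N m; "width": finger opening in m.
Only numpy, scipy, OpenCV 4.12 (cv2) and the standard library are available. Lean on these libraries where they do the work, as an engineer would, in place of code of your own. Each camera call takes 0.05 s, during which the arm holds its last target.

## Working session

There is one attempt and no reset: what is moved stays moved. The work goes in short steps, Python scripts to look and compute and a tool call to move; the robot and the scene stay as the last step left them, time stands still between calls to the robot, and variables do not carry over. Pictures are saved under pics/ and viewed, and the job is handed in when it is done.

Besides the shell and the picture viewer there is one more tool, called after "Request:" as a command line: name --argument value ..., lists and objects as JSON in quotes. move_arm: Moves the arm, as the interface text tells. Its arguments: {"type":"object","properties":{"rows":{"type":"array"},"force":{"type":"number"}},"required":["rows"]}

```bash
mkdir -p pics; python3 - <<'E'
from station import *
import cv2,json
s=get_state();print(s)
for n in ["side","top","wrist"]:
    cv2.imwrite(f"pics/{n}0.png",grab_frame(n)); print(n,camera_info(n))
E
```

```text
{'t': 0.0, 'q': array([ 1.57707423e+00,  3.59385418e-01,  1.10888306e-02, -3.52272273e-04,
       -1.22411545e+00, -2.88086221e-01]), 'qd': array([-0.00091567, -0.00165926,  0.00111664, -0.00065276, -0.00167803,
       -0.00030416]), 'joint_efforts': array([ 3.00504162e-04, -5.82720780e+01,  2.93054241e+01,  6.99713320e+00,
        6.78488650e-03, -1.61648632e-04]), 'eef_pos': array([0.18761806, 0.64793775, 0.24763628]), 'ee_rot': array([ 3.13994943e+00, -1.41584432e-04, -2.81928161e-01]), 'force': array([0.65564808, 0.12127896, 0.19758872]), 'moment': array([-0.05154437,  0.0418314 , -0.00228447]), 'width': 0.08749830996151704}
side {'camera_matrix': array([[419.93780543,   0.        , 249.47402461],
       [  0.        , 419.93780543, 185.57939535],
       [  0.        ,   0.        ,   1.        ]]), 'world_from_camera': array([[ 0.87835452, -0.29432777,  0.37664904,  0.03966244],
       [-0.47799829, -0.54628129,  0.68781857, -0.92476726],
       [ 0.00331222, -0.78418615, -0.62051681,  0.93633601],
       [ 0.        ,  0.        ,  0.        ,  1.        ]])}
top {'camera_matri
[... 356 characters left out ...]
 [-2.34785244e-03, -9.76087128e-02, -9.95222099e-01,
         1.55584727e+00],
       [ 0.00000000e+00,  0.00000000e+00,  0.00000000e+00,
         1.00000000e+00]])}
wrist {'camera_matrix': array([[299.38645207,   0.        , 253.69304557],
       [  0.        , 299.38645207, 185.91392273],
       [  0.        ,   0.        ,   1.        ]]), 'T_tool_cam': array([[-8.25937839e-04, -9.63373881e-01, -2.68160557e-01,
         7.21720983e-02],
       [ 9.99999016e-01, -4.91571651e-04, -1.31402523e-03,
        -3.77145881e-04],
       [ 1.13407746e-03, -2.68161378e-01,  9.63373338e-01,
        -1.36238423e-01],
       [ 0.00000000e+00,  0.00000000e+00,  0.00000000e+00,
         1.00000000e+00]])}
```

View pics/side0.png

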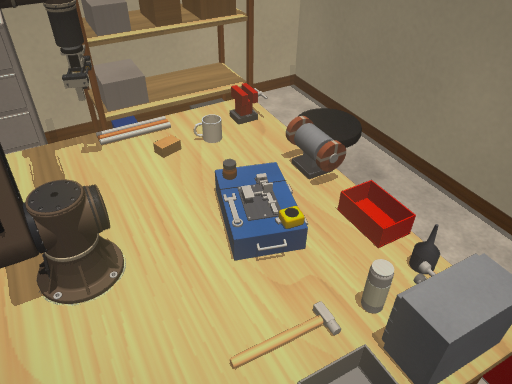

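View pics/top0.png

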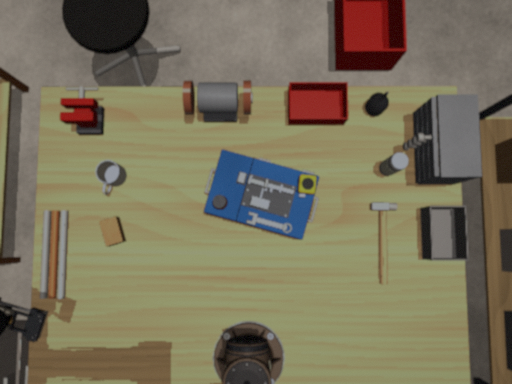

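View pics/wrist0.png

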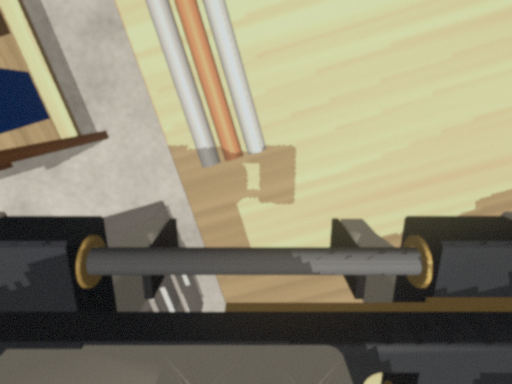

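```bash
python3 - <<'E'
import cv2
a=cv2.imread("pics/top0.png")[140:250,190:335];cv2.imwrite("pics/topc.png",cv2.resize(a,None,fx=5.5,fy=5.5,interpolation=cv2.INTER_CUBIC))
a=cv2.imread("pics/side0.png")[155:260,205:315];cv2.imwrite("pics/sidec.png",cv2.resize(a,None,fx=5.5,fy=5.5,interpolation=cv2.INTER_CUBIC))
E
```

```text
(no output)
```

View pics/topc.png

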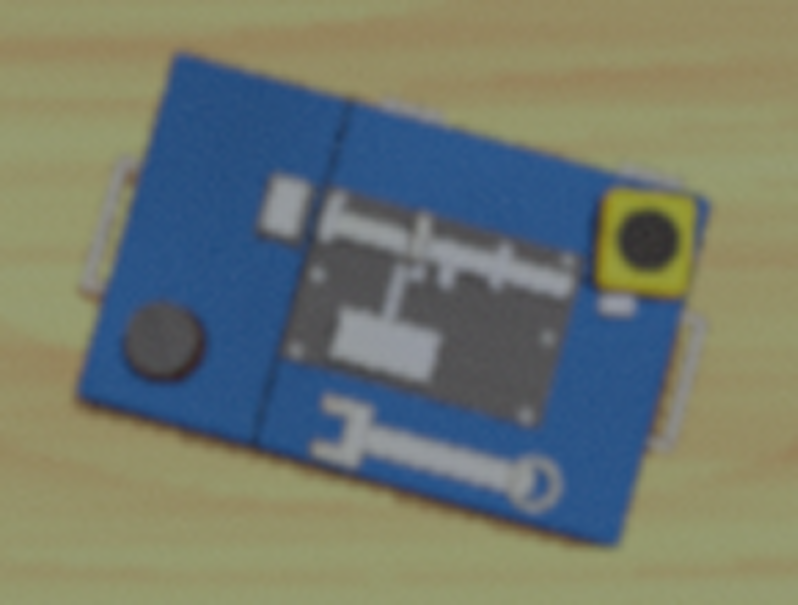

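View pics/sidec.png

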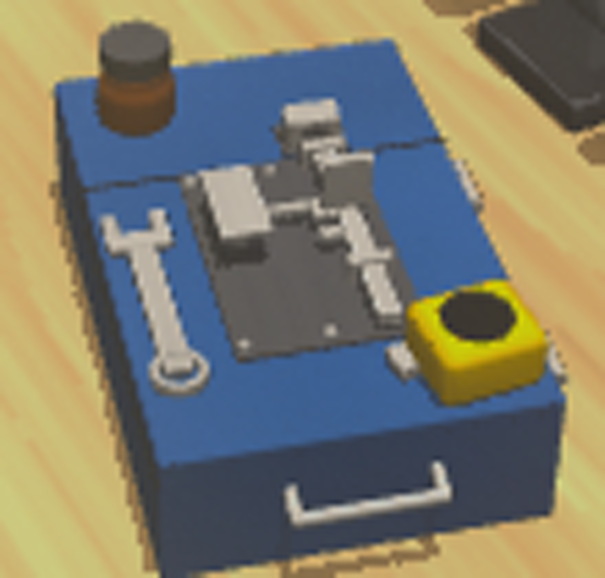

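```bash
cat > h.py <<'E'
from station import *
import numpy as np
def ray(n,u,v,z,T=None):
    c=camera_info(n);K=c["camera_matrix"];T=c["world_from_camera"] if T is None else T
    d=T[:3,:3]@np.linalg.solve(K,[u,v,1.]);o=T[:3,3]
    return o+d*(z-o[2])/d[2]
def proj(n,p,T=None):
    c=camera_info(n);T=c["world_from_camera"] if T is None else T
    q=np.linalg.inv(T)@np.r_[p,1];q=c["camera_matrix"]@q[:3];return q[:2]/q[2]
E
cat > m.py <<'E'
from h import *
f=lambda u,v:((u+.5)/5.5+190-.5,(v+.5)/5.5+140-.5)
g=lambda u,v:((u+.5)/5.5+205-.5,(v+.5)/5.5+155-.5)
C=np.array([ray("top",*f(*p),.09) for p in [(177,52),(709,200),(617,547),(78,400)]])
print(C, C.mean(0)); 
ex=(C[0]-C[3]+C[1]-C[2]);ey=(C[0]-C[1]+C[3]-C[2]);print(np.linalg.norm(ex)/2,np.linalg.norm(ey)/2,np.arctan2(-ex[0],ex[1]),np.arctan2(ex[1],ex[0]),np.arctan2(-ey[0],ey[1]))
P=np.array([ray("top",*f(*p),.118) for p in [(340,308),(441,334),(432,385),(329,360)]]);print("catch top",P.mean(0))
e=P[0]-P[1]+P[3]-P[2];print(np.arctan2(-e[0],e[1]),np.linalg.norm(e)/2)
S=np.array([ray("side",*g(*p),.118) for p in [(201,172),(245,166),(270,228),(222,239)]]);print("catch side",S.mean(0)); e=S[0]-S[3]+S[1]-S[2];print(np.arctan2(-e[0],e[1]),np.linalg.norm(e)/2)
S=np.array([ray("side",*g(*p),.09) for p in [(57,85),(393,42),(560,395),(162,465)]]);print("chest side",S, S.mean(0))
E
python3 m.py
```

```text
[[ 0.69958277  0.0859874   0.09      ]
 [ 0.60862889 -0.23602535  0.09      ]
 [ 0.39996762 -0.17830371  0.09      ]
 [ 0.48773052  0.14383841  0.09      ]] [ 0.54897745 -0.04612581  0.09      ]
0.2180531257078899 0.33424361753813575 -1.8390109389099178 -0.2682146121150213 -0.270636780672411
catch top [ 0.51733329 -0.04026874  0.118     ]
-0.2461544815240149 0.06193882086322475
catch side [ 0.51711811 -0.03838911  0.118     ]
-0.27253959372083564 0.058846948668483126
chest side [[ 0.49063822  0.14401005  0.09      ]
 [ 0.69799642  0.08483592  0.09      ]
 [ 0.60742449 -0.23208251  0.09      ]
 [ 0.40001841 -0.17818533  0.09      ]] [ 0.54901938 -0.04535547  0.09      ]
```

Request:
move_arm --rows '[{"delta_pos":[1.77,-3.58,0],"delta_rot":[0,0,-4.46],"hand":4.7},{"delta_pos":[1.77,-3.58,0],"delta_rot":[0,0,-4.46],"hand":4.7},{"delta_pos":[1.77,-3.58,0],"delta_rot":[0,0,-4.46],"hand":4.7},{"delta_pos":[1.77,-3.58,0],"delta_rot":[0,0,-4.46],"hand":4.7},{"delta_pos":[1.77,-3.58,0],"delta_rot":[0,0,-4.46],"hand":4.7},{"delta_pos":[1.77,-3.58,0],"delta_rot":[0,0,-4.46],"hand":4.7},{"delta_pos":[1.77,-3.58,0],"delta_rot":[0,0,-4.46],"hand":4.7},{"delta_pos":[1.77,-3.58,0],"delta_rot":[0,0,-4.46],"hand":4.7},{"delta_pos":[1.77,-3.58,0],"delta_rot":[0,0,-4.46],"hand":4.7},{"delta_pos":[1.77,-3.58,0],"delta_rot":[0,0,-4.46],"hand":4.7}]'

```text
t: 1.15
eef_pos: [0.365, 0.2887, 0.2486]
ee_rot: [-3.141, 0.0, -1.063]
force: [1.4, 0.9, -0.1]
width: 0.047
```

Request:
move_arm --rows '[{"delta_pos":[1.77,-3.58,0],"delta_rot":[0,0,-4.46],"hand":4.7},{"delta_pos":[1.77,-3.58,0],"delta_rot":[0,0,-4.46],"hand":4.7},{"delta_pos":[1.77,-3.58,0],"delta_rot":[0,0,-4.46],"hand":4.7},{"delta_pos":[1.77,-3.58,0],"delta_rot":[0,0,-4.46],"hand":4.7},{"delta_pos":[1.77,-3.58,0],"delta_rot":[0,0,-4.46],"hand":4.7},{"delta_pos":[1.77,-3.58,0],"delta_rot":[0,0,-4.46],"hand":4.7},{"delta_pos":[1.77,-3.58,0],"delta_rot":[0,0,-4.46],"hand":4.7},{"delta_pos":[1.77,-3.58,0],"delta_rot":[0,0,-4.46],"hand":4.7},{"delta_pos":[1.77,-3.58,0],"delta_rot":[0,0,-4.46],"hand":4.7},{"delta_pos":[1.77,-3.58,0],"delta_rot":[0,0,-4.46],"hand":4.7}]'

```text
t: 2.15
eef_pos: [0.5421, -0.0693, 0.2485]
ee_rot: [3.142, 0.0, -1.842]
force: [1.2, 0.3, 0.5]
width: 0.0471
```

```bash
python3 - <<'E'
from station import *
import cv2,pickle
grab_frame("top");grab_frame("top")
s=get_state();print(s);a=grab_frame("wrist");pickle.dump(s,open("w1.pkl","wb"))
cv2.imwrite("pics/w1.png",a);cv2.imwrite("pics/w1b.png",cv2.resize(a,(800,600),interpolation=cv2.INTER_CUBIC))
E
```

```text
{'t': 2.25, 'q': array([ 2.28160180e-01,  1.50476443e-01, -2.71662302e-01,  6.43490725e-04,
       -1.15008586e+00, -5.02549725e-01]), 'qd': array([ 0.06005643, -0.03172819, -0.03654218, -0.01804658,  0.00277393,
       -0.00043575]), 'joint_efforts': array([-1.44751444e+00, -3.99952769e+01,  2.96004260e+01,  7.18458116e+00,
        5.08878438e-03,  1.06919417e-02]), 'eef_pos': array([ 0.5427747 , -0.07108336,  0.24773113]), 'ee_rot': array([ 3.14062364e+00, -1.20240760e-03, -1.84492206e+00]), 'force': array([ 0.5416168 ,  0.09288488, -0.01555426]), 'moment': array([ 0.11486914,  0.06853767, -0.02595384]), 'width': 0.046969113112344835}
```

View pics/w1b.png

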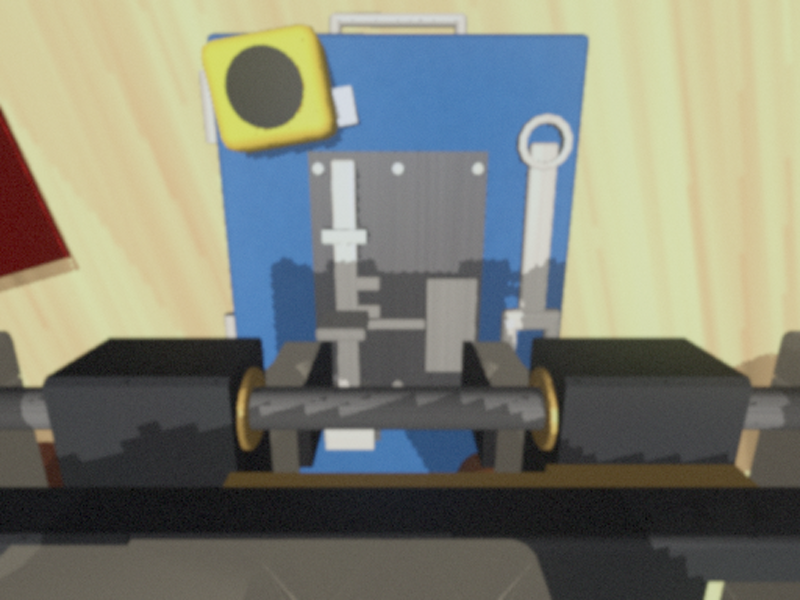

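```bash
python3 - <<'E'
from h import *
import pickle,cv2
from scipy.spatial.transform import Rotation as Ro
s=pickle.load(open("w1.pkl","rb"))
T=np.eye(4);T[:3,:3]=Ro.from_euler('xyz',s["ee_rot"]).as_matrix();T[:3,3]=s["eef_pos"]
W=T@camera_info("wrist")["T_tool_cam"]
f=lambda u,v:((u+.5)/1.5625-.5,(v+.5)/1.5625-.5)
R=lambda u,v,z:ray("wrist",*f(u,v),z,W)
a=-.27;ex=np.array([np.cos(a),np.sin(a),0]);ey=np.array([-np.sin(a),np.cos(a),0])
M=s["eef_pos"]
def loc(p): d=p-np.array([.5172,-.0393,p[2]]); return np.round(1e3*np.array([d@ex,d@ey]),1)
for n,u,v,z in [("c++L",425,279,.118),("cR",477,279,.118),("cbl",426,373,.118),("lugT l",317,328,.14),("lugT r",366,328,.14),("lug face low l",317,339,.14),("plate TL",310,152,.09),("plate TR",487,152,.09),("chestTL",210,35,.09),("chestTR",587,36,.09),("guide l",321,231,.108),("guide r",367,231,.108)]:
    p=R(u,v,z);print(n,p.round(4),loc(p))
print("tcp",loc(M))
# overlay
a=cv2.imread("pics/w1.png")
cv2.imwrite("pics/w1c.png",cv2.resize(a[160:310,150:350],(800,600),interpolation=cv2.INTER_CUBIC))
E
```

```text
c++L [ 0.5254 -0.0711  0.118 ] [ 16.4 -28.5]
cR [ 0.496  -0.0629  0.118 ] [-14.1 -28.4]
cbl [ 0.5402 -0.0127  0.118 ] [15.1 31.7]
lugT l [ 0.59  -0.066  0.14 ] [77.3 -6.4]
lugT r [ 0.5638 -0.0587  0.14  ] [50.1 -6.2]
lug face low l [ 0.592  -0.0598  0.14  ] [77.6  0.2]
plate TL [ 0.5722 -0.159   0.09  ] [  84.9 -100.7]
plate TR [ 0.4695 -0.13    0.09  ] [ -21.8 -100.2]
chestTL [ 0.6064 -0.2346  0.09  ] [ 138.1 -164.5]
chestTR [ 0.4011 -0.1762  0.09  ] [ -75.4 -162.9]
guide l [ 0.5772 -0.1135  0.108 ] [ 77.7 -55.5]
guide r [ 0.551  -0.1062  0.108 ] [ 50.4 -55.4]
tcp [ 33.1 -23.8]
```

View pics/w1c.png

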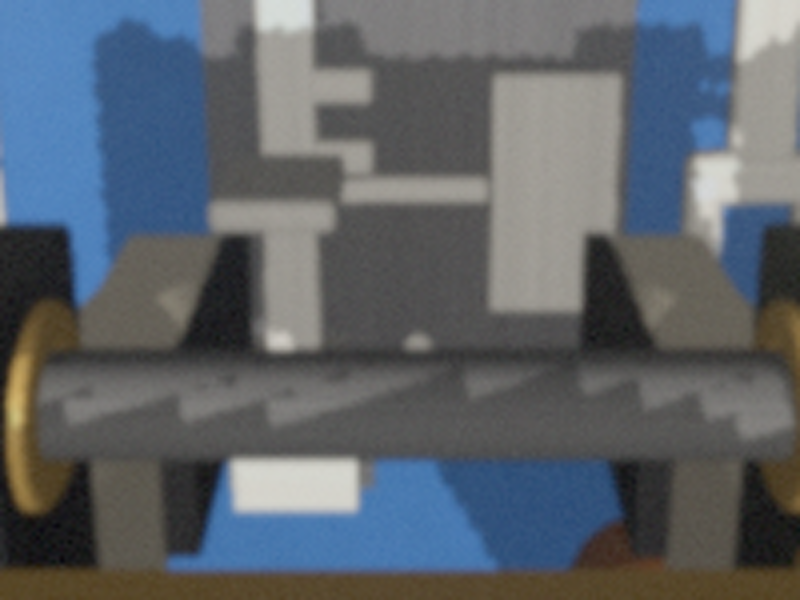

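Request:
move_arm --rows '[{"delta_pos":[0.05,0.2,-1.5],"delta_rot":[0,0,0],"hand":4.7},{"delta_pos":[0,0,-1.5],"delta_rot":[0,0,0],"hand":4.7},{"delta_pos":[0,0,-1.5],"delta_rot":[0,0,0],"hand":4.7},{"delta_pos":[0,0,-1.5],"delta_rot":[0,0,0],"hand":4.7},{"delta_pos":[0,0,-1.5],"delta_rot":[0,0,0],"hand":4.7},{"delta_pos":[0,0,-1.2],"delta_rot":[0,0,0],"hand":4.7},{"delta_pos":[0,0,-0.8],"delta_rot":[0,0,0],"hand":4.7},{"delta_pos":[0,0,-0.3],"delta_rot":[0,0,0],"hand":4.7},{"delta_pos":[0,0,0],"delta_rot":[0,0,0],"hand":4.7},{"delta_pos":[0,0,0],"delta_rot":[0,0,0],"hand":4.7}]'

```text
t: 3.3
eef_pos: [0.5426, -0.0656, 0.1511]
ee_rot: [-3.141, 0.0, -1.838]
force: [-0.1, -0.6, -0.1]
width: 0.0472
```

```bash
cat > st.py <<'E'
from h import *
import cv2,sys
a=-.27;ex=np.array([np.cos(a),np.sin(a),0]);ey=np.array([-np.sin(a),np.cos(a),0])
n=sys.argv[1]
def show():
    s=get_state();d=s["eef_pos"]-np.array([.5172,-.0393,0]);print(s["t"],"loc mm",(1e3*np.array([d@ex,d@ey])).round(1),"tipz",(s["eef_pos"][2]-.022).round(4),"rot",s["ee_rot"].round(4),"F",s["force"].round(1),s["width"].round(4))
show()
a=grab_frame("wrist");show();b=grab_frame("side");show()
cv2.imwrite(f"pics/w{n}.png",cv2.resize(a,(800,600),interpolation=cv2.INTER_CUBIC))
cv2.imwrite(f"pics/s{n}.png",cv2.resize(b[155:260,205:315],None,fx=5.5,fy=5.5,interpolation=cv2.INTER_CUBIC))
E
python3 st.py 2
```

```text
Traceback (most recent call last):
  File "st.py", line 7, in <module>
    show()
    ~~~~^^
  File "st.py", line 6, in show
    s=get_state();d=s["eef_pos"]-np.array([.5172,-.0393,0]);print(s["t"],"loc mm",(1e3*np.array([d@ex,d@ey])).round(1),"tipz",(s["eef_pos"][2]-.022).round(4),"rot",s["ee_rot"].round(4),"F",s["force"].round(1),s["width"].round(4))
                                                                                                                                                                                                                 ^^^^^^^^^^^^^^^^
AttributeError: 'float' object has no attribute 'round'
```

```bash
sed -i 's/s\["width"\].round(4)/round(s["width"],4)/' st.py; python3 st.py 2
```

```text
3.3 loc mm [ 31.5 -18.5] tipz 0.1291 rot [-3.1408e+00  2.0000e-04 -1.8384e+00] F [-0.1 -0.6 -0.1] 0.0472
3.35 loc mm [ 31.5 -18.6] tipz 0.1292 rot [-3.1406e+00  3.0000e-04 -1.8384e+00] F [1.1 0.3 0.3] 0.047
3.4 loc mm [ 31.5 -18.6] tipz 0.1292 rot [-3.1406e+00  4.0000e-04 -1.8386e+00] F [-0.2  0.1  0.3] 0.0471
```

View pics/w2.png

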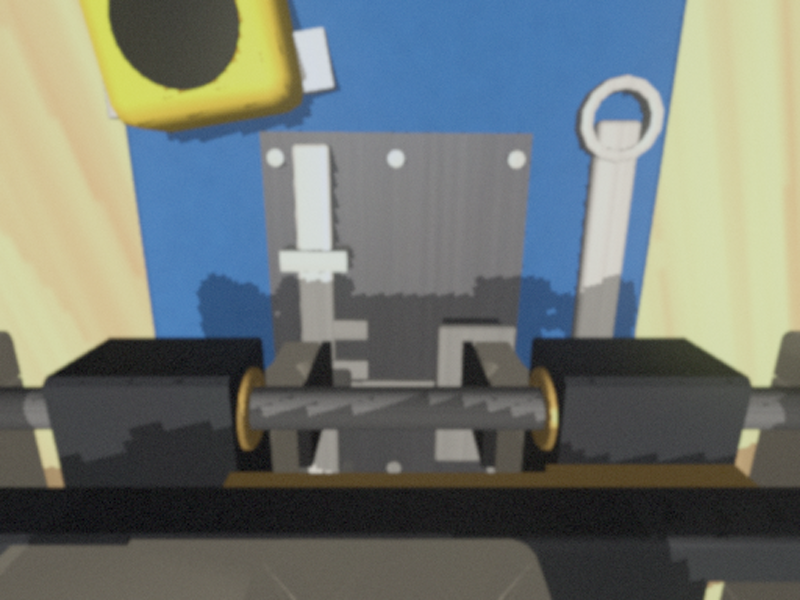

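View pics/s2.png

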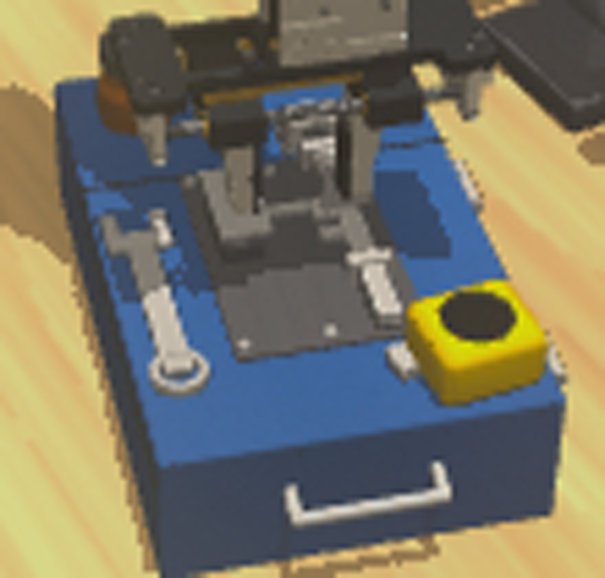

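```bash
python3 - <<'E'
from h import *
a=-.27;ex=np.array([np.cos(a),np.sin(a),0]);ey=np.array([-np.sin(a),np.cos(a),0])
g=lambda u,v:((u+.5)/5.5+205-.5,(v+.5)/5.5+155-.5)
for p in [(234,210),(260,208),(352,196),(374,194)]:
    q=ray("side",*g(*p),.129);d=q-np.array([.5172,-.0393,.129]);print((1e3*np.array([d@ex,d@ey])).round(1))
E
```

```text
[ -5.3 -20.2]
[  9.  -21.7]
[ 61.3 -22.9]
[ 73.7 -23.9]
```

```bash
python3 - <<'E'
import cv2
a=cv2.imread("pics/s2.png")[60:300,150:450];cv2.imwrite("pics/s2c.png",cv2.resize(a,None,fx=2.5,fy=2.5,interpolation=cv2.INTER_CUBIC))
E
```

```text
(no output)
```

View pics/s2c.png

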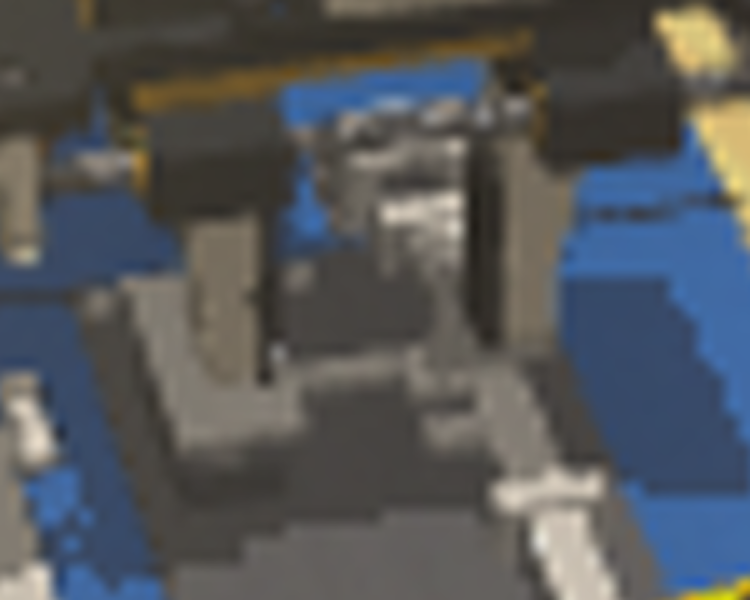

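Request:
move_arm --rows '[{"delta_pos":[-0.05,-0.2,0],"delta_rot":[0,0,0],"hand":4.7},{"delta_pos":[0,0,-0.5],"delta_rot":[0,0,0],"hand":4.7},{"delta_pos":[0,0,-0.4],"delta_rot":[0,0,0],"hand":4.7},{"delta_pos":[0,0,-0.3],"delta_rot":[0,0,0],"hand":4.7},{"delta_pos":[0,0,-0.3],"delta_rot":[0,0,0],"hand":4.7},{"delta_pos":[0,0,-0.2],"delta_rot":[0,0,0],"hand":4.7},{"delta_pos":[0,0,-0.1],"delta_rot":[0,0,0],"hand":4.7},{"delta_pos":[0,0,0],"delta_rot":[0,0,0],"hand":4.7},{"delta_pos":[0,0,0],"delta_rot":[0,0,0],"hand":4.7},{"delta_pos":[0,0,0],"delta_rot":[0,0,0],"hand":4.7}]'

```text
t: 4.4
eef_pos: [0.5416, -0.0677, 0.1328]
ee_rot: [3.142, -0.0, -1.839]
force: [-1.3, -0.1, 5.9]
width: 0.0472
```

```bash
python3 st.py 3
```

```text
4.4 loc mm [ 31.1 -20.9] tipz 0.1108 rot [ 3.1415e+00 -2.0000e-04 -1.8385e+00] F [-1.3 -0.1  5.9] 0.0472
4.45 loc mm [ 31.1 -20.9] tipz 0.1108 rot [ 3.1415e+00 -2.0000e-04 -1.8385e+00] F [-2.7 -0.2  5.7] 0.0475
4.5 loc mm [ 31.1 -20.9] tipz 0.1108 rot [ 3.1415e+00 -2.0000e-04 -1.8385e+00] F [-2.4 -0.6  5.5] 0.0472
```

View pics/s3.png

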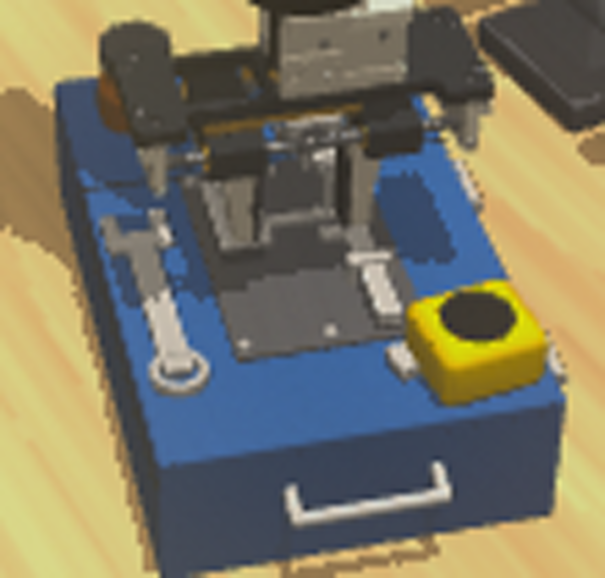

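Request:
move_arm --rows '[{"delta_pos":[0,0,-0.1],"delta_rot":[0,0,0],"hand":4.7},{"delta_pos":[0,0,-0.05],"delta_rot":[0,0,0],"hand":4.7},{"delta_pos":[0,0,0],"delta_rot":[0,0,0],"hand":4.7},{"delta_pos":[0,0,0],"delta_rot":[0,0,0],"hand":4.7},{"delta_pos":[0,0,0],"delta_rot":[0,0,0],"hand":4.7},{"delta_pos":[0,0,0],"delta_rot":[0,0,0],"hand":4.7},{"delta_pos":[0,0,0],"delta_rot":[0,0,0],"hand":4.7},{"delta_pos":[0,0,0],"delta_rot":[0,0,0],"hand":4.7},{"delta_pos":[0,0,0],"delta_rot":[0,0,0],"hand":4.7},{"delta_pos":[0,0,0],"delta_rot":[0,0,0],"hand":4.7}]'

```text
t: 5.5
eef_pos: [0.5417, -0.0678, 0.1322]
ee_rot: [-3.141, -0.0, -1.838]
force: [-5.3, 0.2, 12.1]
width: 0.047
```

Request:
move_arm --rows '[{"delta_pos":[0.05,0.19,-0.05],"delta_rot":[0,0,0],"hand":4.7},{"delta_pos":[0.1,0.35,0],"delta_rot":[0,0,0],"hand":4.7},{"delta_pos":[0.1,0.35,0],"delta_rot":[0,0,0],"hand":4.7},{"delta_pos":[0.1,0.35,0],"delta_rot":[0,0,0],"hand":4.7},{"delta_pos":[0.1,0.35,0],"delta_rot":[0,0,0],"hand":4.7},{"delta_pos":[0.1,0.35,0],"delta_rot":[0,0,0],"hand":4.7},{"delta_pos":[0.1,0.35,0],"delta_rot":[0,0,0],"hand":4.7},{"delta_pos":[0.1,0.35,0],"delta_rot":[0,0,0],"hand":4.7},{"delta_pos":[0,0,0],"delta_rot":[0,0,0],"hand":4.7},{"delta_pos":[0,0,0],"delta_rot":[0,0,0],"hand":4.7}]'

```text
t: 6.5
eef_pos: [0.549, -0.0432, 0.1321]
ee_rot: [-3.141, -0.003, -1.838]
force: [-4.7, -9.0, 13.8]
width: 0.0472
```

```bash
python3 st.py 4
```

```text
6.5 loc mm [31.7  4.8] tipz 0.1101 rot [-3.1411e+00 -3.0000e-03 -1.8375e+00] F [-4.7 -9.  13.8] 0.0472
6.55 loc mm [31.7  4.8] tipz 0.1101 rot [-3.1411e+00 -2.9000e-03 -1.8376e+00] F [-4.2 -9.2 14.9] 0.0472
6.6 loc mm [31.7  4.8] tipz 0.1101 rot [-3.1411e+00 -3.0000e-03 -1.8376e+00] F [-4.4 -9.2 13.7] 0.0471
```

View pics/s4.png

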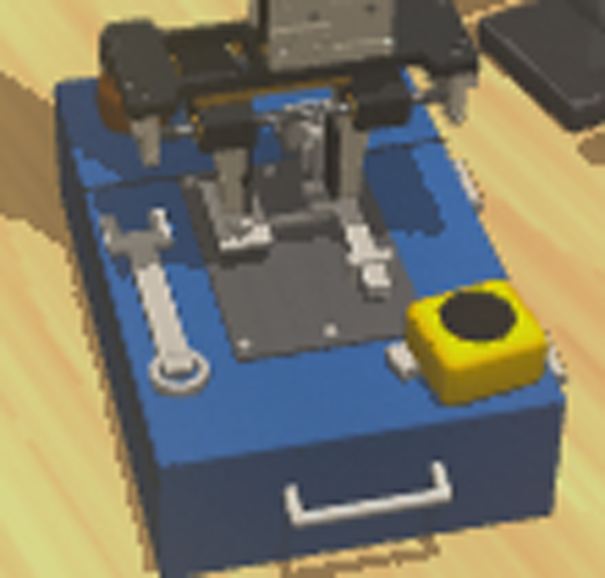

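View pics/w4.png

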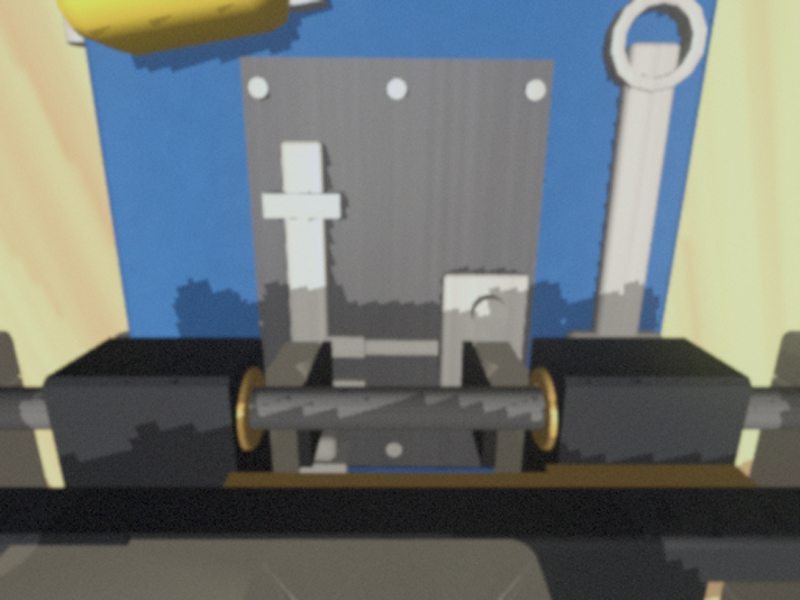

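Request:
move_arm --rows '[{"delta_pos":[0.1,0.35,0],"delta_rot":[0,0,0],"hand":4.7},{"delta_pos":[0.1,0.35,0],"delta_rot":[0,0,0],"hand":4.7},{"delta_pos":[0.1,0.35,0],"delta_rot":[0,0,0],"hand":4.7},{"delta_pos":[0.1,0.35,0],"delta_rot":[0,0,0],"hand":4.7},{"delta_pos":[0.04,0.15,0],"delta_rot":[0,0,0],"hand":4.7},{"delta_pos":[0.03,0.1,0],"delta_rot":[0,0,0],"hand":4.7},{"delta_pos":[0,0,0],"delta_rot":[0,0,0],"hand":4.7},{"delta_pos":[0,0,0],"delta_rot":[0,0,0],"hand":4.7},{"delta_pos":[0,0,0],"delta_rot":[0,0,0],"hand":4.7},{"delta_pos":[0,0,0],"delta_rot":[0,0,0],"hand":4.7}]'

```text
t: 7.6
eef_pos: [0.5527, -0.0299, 0.1321]
ee_rot: [3.141, -0.007, -1.84]
force: [-4.0, -25.7, 14.9]
width: 0.047
```

```bash
python3 st.py 5
```

```text
7.6 loc mm [31.7 18.5] tipz 0.1101 rot [ 3.1408 -0.0072 -1.8398] F [ -4.  -25.7  14.9] 0.047
7.65 loc mm [31.7 18.5] tipz 0.1101 rot [ 3.1407 -0.0072 -1.8399] F [ -4.1 -24.9  14.2] 0.0471
7.7 loc mm [31.7 18.5] tipz 0.1101 rot [ 3.1408 -0.0071 -1.8399] F [ -3.5 -26.1  15.6] 0.0471
```

View pics/w5.png

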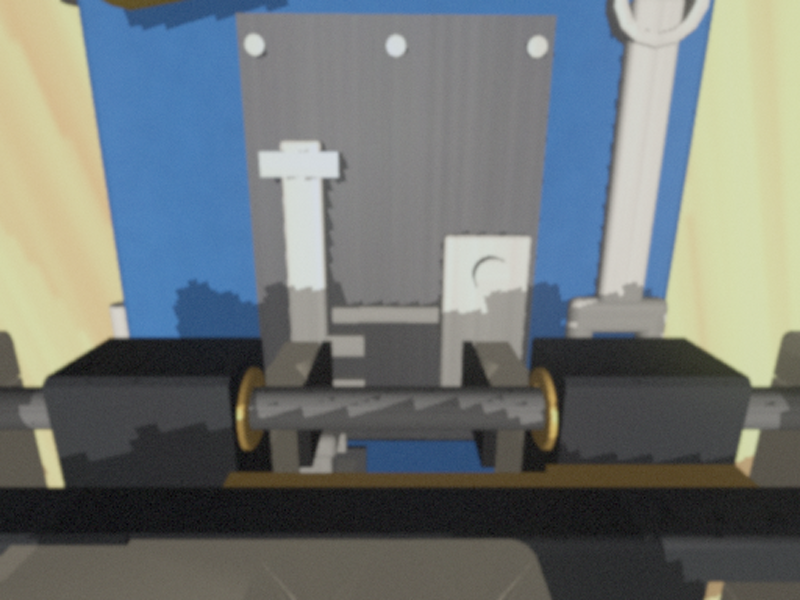

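```bash
python3 - <<'E'
from h import *
import pickle,cv2
from scipy.spatial.transform import Rotation as Ro
a=-.27;ey=np.array([-np.sin(a),np.cos(a),0])
f=lambda u,v:((u+.5)/1.5625-.5,(v+.5)/1.5625-.5)
def go(pos,rot,pts):
    T=np.eye(4);T[:3,:3]=Ro.from_euler('xyz',rot).as_matrix();T[:3,3]=pos
    W=T@camera_info("wrist")["T_tool_cam"]
    for u,v,z in pts:
        p=ray("wrist",*f(u,v),z,W);print(u,v,round(1e3*((p-np.array([.5172,-.0393,p[2]]))@ey),1))
s=pickle.load(open("w1.pkl","rb"))
print("before: tail, guide, plate");go(s["eef_pos"],s["ee_rot"],[(343,160,.105),(343,231,.108),(400,152,.091)])
print("now");go([.5527,-.0299,.1321],[3.1408,-.0072,-1.8398],[(300,141,.105),(300,152,.108),(395,15,.091)])
a=cv2.imread("pics/w5.png")[120:220,230:370];cv2.imwrite("pics/w5c.png",cv2.resize(a,None,fx=5,fy=5))
E
```

```text
before: tail, guide, plate
343 160 -95.9
343 231 -55.5
400 152 -100.4
now
300 141 -59.8
300 152 -56.2
395 15 -101.1
```

View pics/w5c.png

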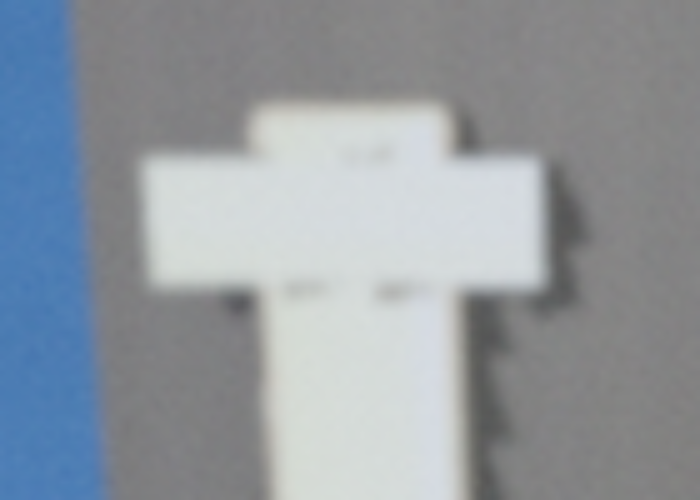

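Request:
move_arm --rows '[{"delta_pos":[-0.05,-0.19,0],"delta_rot":[0,0,0],"hand":4.7},{"delta_pos":[-0.05,-0.19,0],"delta_rot":[0,0,0],"hand":4.7},{"delta_pos":[0,0,0],"delta_rot":[0,0,0],"hand":4.7},{"delta_pos":[0,0,0.3],"delta_rot":[0,0,0],"hand":4.7},{"delta_pos":[0,0,0.4],"delta_rot":[0,0,0],"hand":4.7},{"delta_pos":[0,0,0.6],"delta_rot":[0,0,0],"hand":4.7},{"delta_pos":[0,0,1.5],"delta_rot":[0,0,0],"hand":4.7},{"delta_pos":[0,0,2.5],"delta_rot":[0,0,0],"hand":4.7},{"delta_pos":[0,0,2.5],"delta_rot":[0,0,0],"hand":4.7},{"delta_pos":[0,0,2],"delta_rot":[0,0,0],"hand":4.7}]'

```text
t: 8.7
eef_pos: [0.5532, -0.0285, 0.2297]
ee_rot: [-3.141, 0.0, -1.839]
force: [-0.1, -0.5, -0.3]
width: 0.0467
```

Request:
move_arm --rows '[{"delta_pos":[-1,-3,2],"delta_rot":[0,0,0],"hand":4.7},{"delta_pos":[-1,-3,1],"delta_rot":[0,0,0],"hand":4.7},{"delta_pos":[-1,-3,0],"delta_rot":[0,0,0],"hand":4.7},{"delta_pos":[0,0,0],"delta_rot":[0,0,0],"hand":4.7},{"delta_pos":[0,0,0],"delta_rot":[0,0,0],"hand":4.7},{"delta_pos":[0,0,0],"delta_rot":[0,0,0],"hand":4.7},{"delta_pos":[0,0,0],"delta_rot":[0,0,0],"hand":4.7},{"delta_pos":[0,0,0],"delta_rot":[0,0,0],"hand":4.7},{"delta_pos":[0,0,0],"delta_rot":[0,0,0],"hand":4.7},{"delta_pos":[0,0,0],"delta_rot":[0,0,0],"hand":4.7}]'

```text
t: 9.7
eef_pos: [0.523, -0.1182, 0.2585]
ee_rot: [3.141, -0.0, -1.838]
force: [-0.3, -0.7, 0.5]
width: 0.0467
```

```bash
python3 st.py 6
```

```text
9.7 loc mm [ 26.6 -74.5] tipz 0.2365 rot [ 3.1414e+00 -1.0000e-04 -1.8381e+00] F [-0.3 -0.7  0.5] 0.0467
9.75 loc mm [ 26.7 -74.6] tipz 0.2365 rot [ 3.1415 -0.     -1.8383] F [-0.2 -0.7  0.3] 0.0471
9.8 loc mm [ 26.7 -74.7] tipz 0.2366 rot [-3.1416 -0.     -1.8384] F [-0.1 -0.2 -0.6] 0.0471
```

View pics/w6.png

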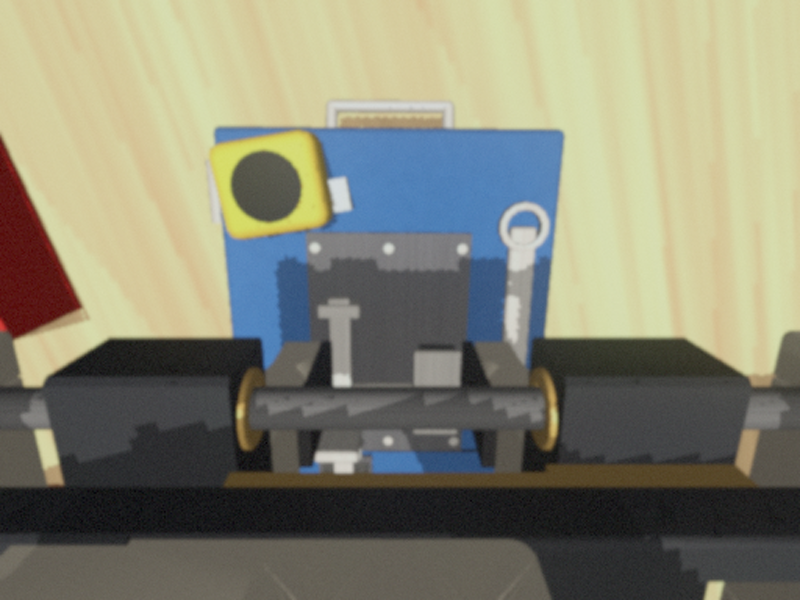

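View pics/s6.png

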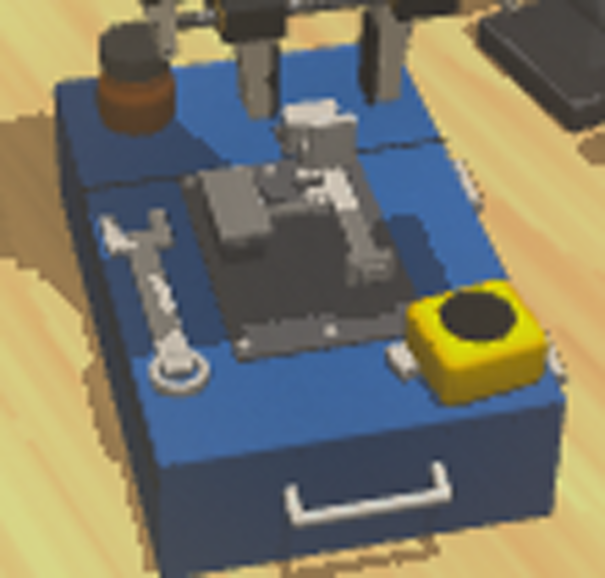

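The side view shows the catch plate's corners back at their starting pixels, about (201,172), (245,166) and (270,228), so the catch is up. The bolt's tail stands just past its guide, so the bolt is home. The tape, jar and wrench are where they were, and the hand is clear with about 0 N of force.

```bash
python3 -c "
from station import *
print(job_done())"
```

```text
the job is handed in; nothing more can be done
None
```

The bolt is home, the catch has sprung back up to lock it, and I handed the job in with the hand clear at about 10 s of the 40 s. The hand-in gives no verdict, so what follows rests on my own checks.

- **Pressing the catch:** One fingertip pushed the catch to its stop, with the tip at z ≈ 0.110 m and about 12 N on it. The bolt was still drawn back.
- **Sliding the bolt:** The catch stayed down while the other finger pushed the lug until it stopped, with the side force rising to about 26 N. The bolt's tail moved 36.8 mm against its guide in the wrist pictures, against 36 mm nominal. The fingertip position gave only about 34.3 mm; I relied on the tail measurement and the force rise.
- **Releasing:** I eased off the side push, lifted straight up and moved the hand away.
- **Last checks:** The side view shows the catch at its starting height and the bolt in its keeper. The tape measure, jar and wrench look unmoved. The wrist force is about 0 N.
- **Not checked at the end:** I did not look again at the mug, spray can, hammer and nail box. They were away from the arm's path, or well below it.

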